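Take the squeeze-tab safety cap off the marking-fluid bottle

TASK

Open the strapped fluid bottle whose black cap has two side tabs, not the one with the plain round cap: squeeze both tabs inward, keep them squeezed while you turn the cap about a quarter turn anticlockwise (seen from above), and only then lift it straight off the neck. Lower the cap into the shallow square steel tray and let go of it there, standing flat and right way up; do not drop it in.

Things in the scene. Friction and masses are not known exactly. Their poses are not given: they have to be found in the camera images.
- cap: Black cap, 42 mm wide, 30 mm high, 70 g; origin on its axis at its underside, 125 mm above the table when closed; z up. At +y and -y an upright flat tab, 18 mm wide, 4 mm thick, from the underside to 38 mm above it. Over the tabs' outer faces: 62 mm at rest, 50 mm squeezed. Grip the tabs across y, from above, 12 to 38 mm above the underside; lower down are the lock posts.
- tab_a (a joint): How far the tabs are in, m: 0 at rest, 0.006 fully squeezed. They are linked and move together; springs push back 2.5 to 6 N on each. At rest the lock posts block turning; from 0.0045 the cap turns freely anticlockwise to a stop at about 106 degrees (clockwise only 6). It is held down until turned 45 degrees; from 50 to 105 it lifts off and is clear of the neck when raised 30 mm.
- bottle: White bottle, 86 mm wide, strapped to a fixed steel foot 125 mm square; origin under the foot's centre, on the neck's axis, z up. The closed cap has the bottle's axes. Collar under the cap: 68 mm wide, top at 123 mm; the lock posts on it reach 133 mm height and 33 mm from the axis. A similar bottle nearby has a plain round ribbed cap without tabs: a bystander.
- tray: Shallow square tray of bare steel, fixed, 150 x 150 mm outside, 22 mm high, walls and floor 4 mm thick. Origin at the centre of its underside, z up. The cap stands on the tray's floor on its own underside, its origin then 4 mm above the tray's.
Mind the look-alikes: they are no part of the job. What is shaped like the cap but blue, brown or yellow is not meant.

How it is judged:
By the outcome, as a careful person would: the job done as asked, in the order asked, and still so for the second after the job is handed in, with the robot touching nothing.
It also fails if it takes over 51 s, if anything falls off the work surface, if the arm or the gripper's body presses on something with over 40 N, if the wrist force passes 120 N, or if a joint passes its speed limit or range.

ROBOT

A 6-joint arm with a two-finger parallel gripper is mounted at the origin on the work surface. World frame = base frame: x ahead of the robot, y to its left, z up, the work surface at z = 0. Lengths are in mm, angles in rad, forces in N, time in s.
With the tool pointing down it reaches from about 250 to 725 mm from the base axis. Payload 4 kg.
Tool frame: the origin (TCP) lies midway between the tips of the shut fingers; the grasp point (between the pads) lies 19 mm behind it; z points along the fingers, y is the direction in which the jaws open and shut (so a half turn about z gives the same grasp; the last joint's range is limited). The gripper opens to 85 mm and grips with 20 to 120 N. Pads are 22 mm wide; open, the fingers measure 114 mm over their backs; the gripper's body (76 mm by 85 mm) begins 54 mm behind the grasp point. The pads swing forward as they close: fully open they stand 13 mm farther back than shut.
Start: joints at [0, 0.241, 0.005, 1.335, 0, 1.571], TCP at [499.999, -0, 231.306] pointing down, gripper open.
Joint ranges: [-2.72, 2.72], [-1.05, 1.87], [-1.09, 1.28], [-1.99, 2.15], [-1.42, 1.44], [-3.14, 3.14]. Speed limits (rad/s): [2.79, 2.79, 3.14, 3.14, 3.14, 3.14].

INTERFACE

Orientations are given as a unit quaternion [w, x, y, z].
In Python, from bench import env gives the robot as it stands.
- The arm moves only by the shell command python3 -m pendant 'ROWS' [FORCE]. ROWS is JSON, a list of rows, each an object of numbers: "tx", "ty", "tz": the shift along the tool's x, y, z scaled (see below); "ax", "ay", "az": the turn, a rotation vector about the tool's x, y, z scaled (see below); "fingers": the opening, from -1 (shut) to 1 (fully open). In form: [{"tx": .., "ty": .., "tz": .., "ax": .., "ay": .., "az": .., "fingers": ..}, ...]. A call has 1 to 20 rows; each row shifts and turns the pose as measured when the row begins, along the tool's axes as they then stand; what a row does not reach is not made up. The controller multiplies each number of a shift by 0.03 m and each number of a turn by 60 degrees. A row lasts 1/10 s, in which the tool goes at most 50 mm and 8.59 degrees, less where a joint would pass 70% of its speed; a pose out of reach is approached as far as the arm can. A call with a number of a shift or a turn outside -1 to 1 is refused whole. A call with a gripper value outside its range is refused whole. The fingers move at their own pace and stop on an object; FORCE is the grip in N (left out, the last holds). Time passes only in rows, so rows that do not move let the fingers close. It gives the time, the measured TCP pose, the force and the opening at its end, in the units of the state.
- env.read_state(): the state, without advancing time (a new reading comes with each control period).
- env.read_camera(name): name is "scene" or "side" or "wrist"; returns a dict with "img" (480x640x3 uint8, red, green, blue), "camera_matrix" (3x3 intrinsics, pixels), "distortion" ([k1, k2, p1, p2, k3] as OpenCV has them; the pictures are not rectified), "extrinsics" (4x4, takes a point from camera to world coordinates). Camera axes: x right, y down, z forward; pixel columns grow to the right and rows downward; lengths in mm; the calibration is good to about 2 mm. A picture is of the moment at which its call begins. There is no depth.
- env.finish_job(): hands the job in, once; it reports no verdict.
Trained networks look in the newest picture that a camera, given by its name, has taken for a name from the list of things; names that differ only in an ending like _2 or _b are one class to them, and where a whole thing is asked for, a point or a joint stands for the part that bears it (a point fixed in the world has none). Each returns a list of dicts, best first, with "p" (0 to 1); they miss things now and then, are a little off and sometimes report something else, mostly with a low value. They report only what shows in the picture. A call takes as long as a camera call. They do not tell look-alikes from the thing itself.
- env.trace(camera, label): "pixels" (480x640 bool, what is visible of it) and "bbox" ([left, top, width, height] in pixels, round what is visible of it).
- env.pinpoint(camera, label): "at" ([row, column] in pixels: a listed point, or the origin of a listed thing).
The state is a dict: "t": time; "qpos": joint angles; "dq": joint speeds; "effort": joint torques, N m; "tcp_pos": TCP position; "tool_rot": TCP orientation; "ft_force": force on the tool from outside, world axes, zero at the start; "wrist_torque": the same for the moment, N m; "finger_gap": finger opening in mm.
Only numpy, scipy, OpenCV 4.12 (cv2) and the standard library are available. Lean on these libraries where they do the work, as an engineer would, in place of code of your own. Each camera call takes 0.05 s, during which the arm holds its last target.

## Working session

There is one attempt and no reset: what is moved stays moved. The work goes in short steps, Python scripts to look and compute and a shell command to move; the robot and the scene stay as the last step left them, time stands still between calls to the robot, and variables do not carry over. Pictures are saved under pics/ and viewed, and the job is handed in when it is done.

```bash
ls; mkdir -p pics; python3 - <<'E'
from bench import env
import cv2
print(env.read_state())
for n in ("scene","side"):
    c=env.read_camera(n); cv2.imwrite(f"pics/{n}0.png",c["img"][:,:,::-1])
    print(n,c["camera_matrix"],c["distortion"],c["extrinsics"])
    for l in ("cap","bottle","tray"):
        print(l,[(round(d["p"],2),d["at"]) for d in env.pinpoint(n,l)],[(round(d["p"],2),d["bbox"]) for d in env.trace(n,l)])
E
```

```text
pics
{'t': 0.0, 'qpos': array([-1.53886764e-05,  2.41403767e-01,  3.71279386e-03,  1.33521060e+00,
       -2.77722566e-06,  1.57078287e+00]), 'dq': array([ 5.09441647e-04,  4.79897111e-04, -1.11917511e-03, -1.60186905e-03,
       -4.48265858e-08, -1.02764947e-03]), 'effort': array([ 5.50268451e-04, -3.72315860e+01,  2.52406776e+01,  1.67737965e-02,
        2.29149265e-05,  1.14679995e-05]), 'tcp_pos': array([ 4.99357765e+02, -8.52734303e-03,  2.30413207e+02]), 'tool_rot': array([-0.00074334,  0.70710707,  0.70710571, -0.00074529]), 'ft_force': array([-0.15139741, -1.38038611,  0.34480562]), 'wrist_torque': array([ 0.0229507 , -0.00443541,  0.01424076]), 'finger_gap': 85.33954775861834}
scene [[523.34088171   0.         324.59285678]
 [  0.         523.34088171 247.35218024]
 [  0.           0.           1.        ]] [-0.07615546  0.          0.          0.          0.        ] [[ 2.98488951e-01  5.33777685e-01 -7.91192599e-01  1.26313740e+03]
 [ 9.54252339e-01 -1.82123047e-01  2.37136395e-01 -1.70757342e+02]
 [-1.75162910e-02 -8.25779982e-01 -5.63720321e-01  6.17642072e+02]
 [ 0.0000
[... 498 characters left out ...]
362  0.         0.         0.         0.       ] [[-7.82009013e-01 -3.49073211e-01  5.16342713e-01  1.90267248e+01]
 [-6.22912076e-01  4.09771303e-01 -6.66384292e-01  7.10936027e+02]
 [ 2.10344783e-02 -8.42754634e-01 -5.37886771e-01  6.43849907e+02]
 [ 0.00000000e+00  0.00000000e+00  0.00000000e+00  1.00000000e+00]]
cap [(0.95, [444.5, 250.2]), (0.76, [380.1, 308.3]), (0.72, [300.1, 215.4]), (0.7, [339.3, 147.0])] [(0.85, [236.9, 409.4, 29.3, 56.3]), (0.69, [132.6, 307.7, 30.0, 43.2]), (0.57, [297.3, 345.4, 24.0, 47.3]), (0.56, [196.4, 269.6, 34.6, 41.7])]
bottle [(0.71, [361.2, 222.2])] [(0.97, [172.3, 286.9, 97.1, 110.7])]
tray [(0.73, [278.4, 332.9])] [(0.65, [283.3, 240.3, 101.5, 70.2])]
```

View pics/scene0.png

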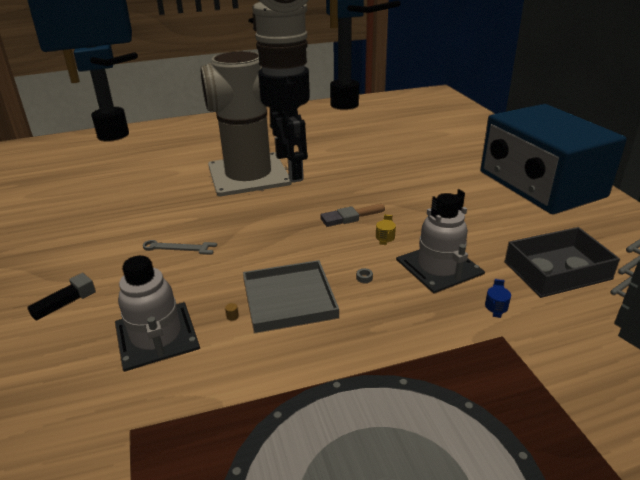

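View pics/side0.png

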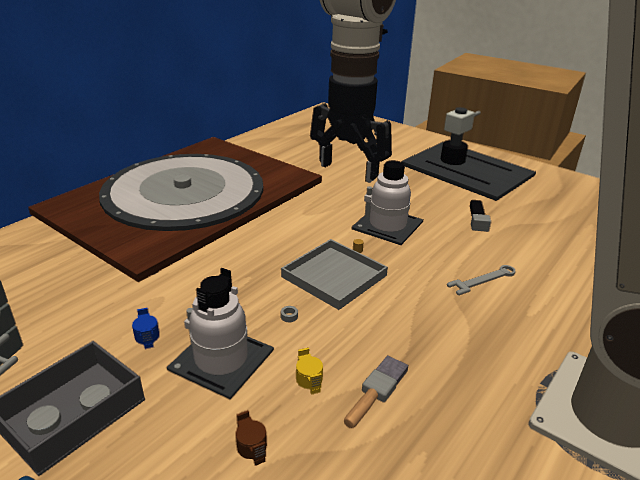

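Candidates for the cap are:
- Black tabbed cap on its bottle: scene (447,205), side (215,290).
- Plain black cap: scene (138,270), side (394,170).
- Loose blue: scene (498,298).
- Loose yellow: scene (386,230).
- Loose brown: side (250,440).

I choose the black tabbed one. The tray is the light square at scene (290,295), not the dark box at (560,260). I'll check the choice in a close crop.

```bash
cat > h.py <<'E'
import numpy as np, cv2
from scipy.optimize import least_squares
def proj(c,P):
    P=np.atleast_2d(P); W=np.linalg.inv(np.array(c["extrinsics"]))
    rv,_=cv2.Rodrigues(W[:3,:3]); return cv2.projectPoints(P.astype(float),rv,W[:3,3],np.array(c["camera_matrix"]),np.array(c["distortion"]))[0].reshape(-1,2)
def ray(c,uv):
    E=np.array(c["extrinsics"]); p=cv2.undistortPoints(np.array([[uv]],float),np.array(c["camera_matrix"]),np.array(c["distortion"])).ravel()
    d=E[:3,:3]@np.r_[p,1]; return E[:3,3],d/np.linalg.norm(d)
def onz(c,uv,z):
    o,d=ray(c,uv); return o+d*(z-o[2])/d[2]
def tri(obs):
    A=np.zeros((3,3));b=np.zeros(3);R=[ray(c,u) for c,u in obs]
    for o,d in R:
        M=np.eye(3)-np.outer(d,d);A+=M;b+=M@o
    X=np.linalg.solve(A,b); return X,[np.linalg.norm((np.eye(3)-np.outer(d,d))@(X-o)) for o,d in R]
E
python3 - <<'E'
from bench import env
import cv2
a=env.read_camera("scene")["img"][170:300,385:530,::-1];b=env.read_camera("side")["img"][255:405,155:290,::-1]
a=cv2.resize(a,None,fx=4,fy=4,interpolation=2)[:580,:400*2]
cv2.imwrite("pics/ca.png",a); cv2.imwrite("pics/cb.png",cv2.resize(b,None,fx=4,fy=4,interpolation=2))
a=env.read_camera("scene")["img"][250:340,230:350,::-1];b=env.read_camera("side")["img"][230:320,270:400,::-1]
cv2.imwrite("pics/ta.png",cv2.resize(a,None,fx=5,fy=5));cv2.imwrite("pics/tb.png",cv2.resize(b,None,fx=5,fy=5))
E
```

```text
(no output)
```

View pics/ca.png

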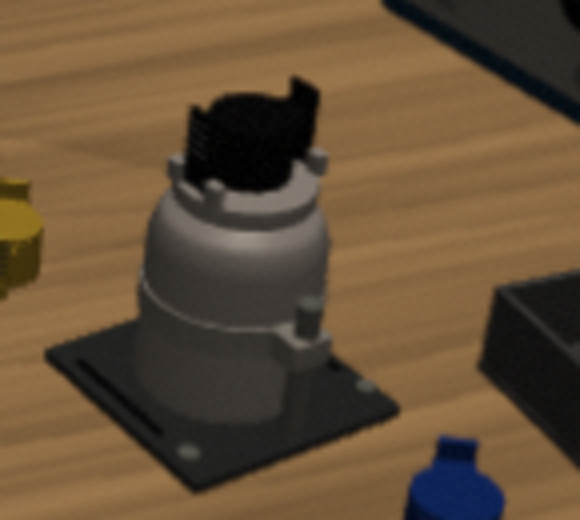

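View pics/cb.png

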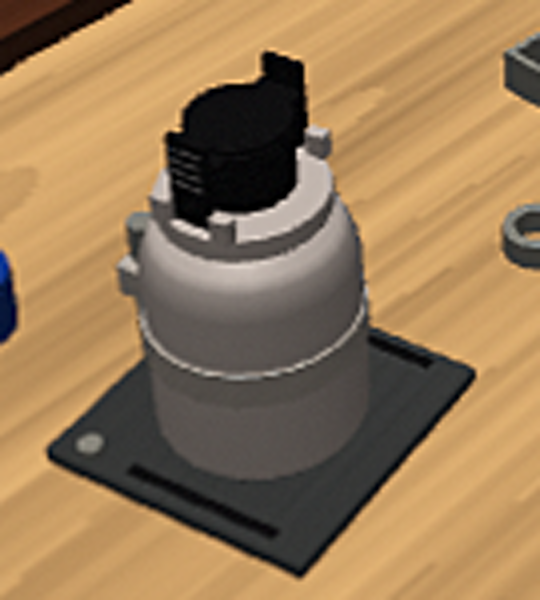

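View pics/ta.png

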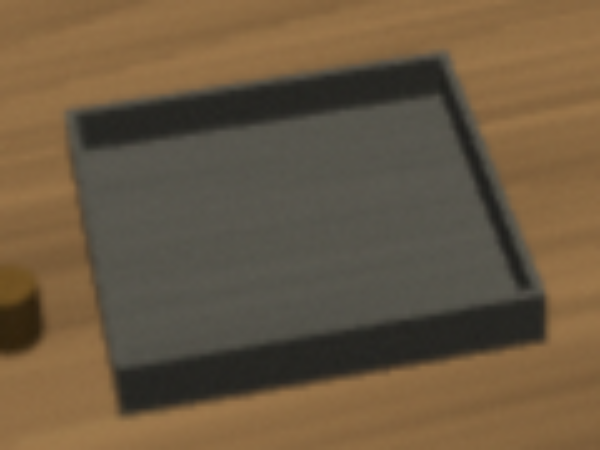

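View pics/tb.png

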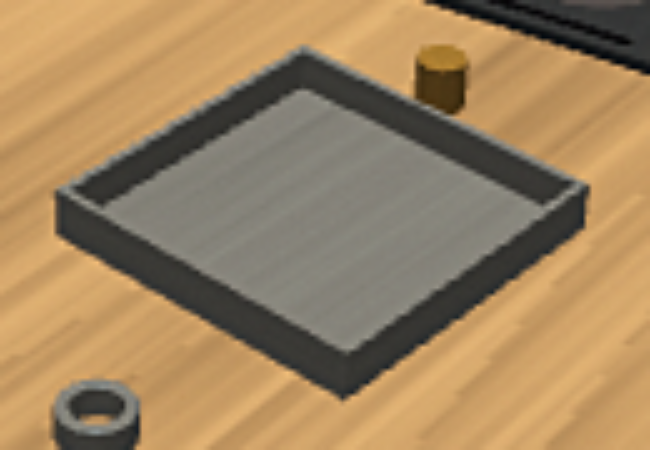

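```bash
python3 - <<'E'
from bench import env
from h import *
S=env.read_camera("scene");D=env.read_camera("side")
s=lambda x,y:(385+x/4-.4,170+y/4-.4)
d=lambda x,y:(155+x/4-.4,255+y/4-.4)
sl,sr=s(199,108),s(306,84); dl,dr=d(184,141),d(284,63)
for a,b in((sl,dl),(sr,dr),(sl,dr),(sr,dl)): print(tri([(S,a),(D,b)]))
# foot corners
print("foot z=8?")
sc=[s(46,354),s(197,490),s(400,410)]; dc=[d(48,455),d(300,577),d(475,375)]
for z in(0,8):print([onz(S,p,z).round(1)[:2] for p in sc],[onz(D,p,z).round(1)[:2] for p in dc])
ts=[(230+x/5-.4,250+y/5-.4) for x,y in((68,112),(445,55),(543,293),(120,368))]
td=[(270+x/5-.4,230+y/5-.4) for x,y in((305,47),(587,187),(345,353),(57,190))]
a=[onz(S,p,22)[:2] for p in ts];b=[onz(D,p,22)[:2] for p in td]
print(np.round(a,1),np.mean(a,0),np.round(b,1),np.mean(b,0))
for i in range(4):
  for j in range(4):
    X,r=tri([(S,ts[i]),(D,td[j])])
    if r[0]<5: print(i,j,X.round(1),r)
E
```

```text
(array([529.7583094 , 283.51074102, 149.88810707]), [np.float64(22.48681509228029), np.float64(22.48681509228034)])
(array([531.60667319, 286.72487587, 173.68044675]), [np.float64(20.158630543239305), np.float64(20.15863054323929)])
(array([534.06383034, 256.45905037, 162.03369381]), [np.float64(1.160390496894329), np.float64(1.1603904968943737)])
(array([527.4916264 , 313.47045954, 161.37709559]), [np.float64(0.08604839698619404), np.float64(0.08604839698613781)])
foot z=8?
[array([480. , 214.8]), array([602.4, 237.1]), array([579.1, 359.5])] [array([584., 354.]), array([461.7, 333.9]), array([484.2, 210.7])]
[array([490.1, 209.8]), array([611. , 231.8]), array([588. , 352.6])] [array([577. , 358.4]), array([456.2, 338.6]), array([478.4, 216.9])]
[[ 456.5  -91.5]
 [ 467.    55.1]
 [ 612.5   46.4]
 [ 603.8 -100.1]] [534.95207602 -22.51707337] [[598.  -98.3]
 [450.2 -87.4]
 [461.3  59.2]
 [608.6  49.4]] [529.52438185 -19.24713   ]
0 1 [452.3 -91.2  19. ] [np.float64(0.08640141572677355), np.float64(0.08640141572691544)]
1 2 [463.3  56.2  19.2] [np.float64(0.06283141462519948), np.float64(0.06283141462518312)]
2 3 [610.4  47.2  20. ] [np.float64(0.0988750806571103), np.float64(0.09887508065716673)]
3 0 [ 600.3 -100.3   19.6] [np.float64(0.7960002922992118), np.float64(0.7960002922991312)]
```

The crops confirm the choice: a black cap with two upright tabs on the strapped bottle. Its axis is at about (531,285) with tab tops at z≈162 and yaw ≈10°. The tray centre is at about (531,-22). Next I move over it and turn the jaws.

```bash
python3 -m pendant '[{"tz":-0.7,"tx":1,"fingers":1},{"tz":-0.7,"tx":1,"fingers":1},{"tz":-0.7,"tx":1,"fingers":1},{"tx":1,"tz":-0.5,"fingers":1},{"tx":1,"tz":-0.5,"fingers":1},{"tx":1,"fingers":1},{"tx":0.7,"fingers":1},{"az":-0.14,"fingers":1},{"az":-0.14,"fingers":1},{"az":-0.14,"fingers":1},{"fingers":1}]' 40
python3 - <<'E'
from bench import env
import cv2
s=env.read_state();print(s["t"],s["qpos"],s["tcp_pos"],s["tool_rot"])
cv2.imwrite("pics/w1.png",env.read_camera("wrist")["img"][:,:,::-1])
E
```

```text
1.0 [9.32006092e-06 2.40593944e-01 5.01021493e-03 1.33522340e+00
 1.69031519e-05 1.57078434e+00] [4.99995040e+02 9.79009085e-03 2.31313399e+02] [-9.79510977e-06  7.07099246e-01  7.07114316e-01  2.15723378e-06]validation failed for argument at $[0]...
```

View pics/w1.png

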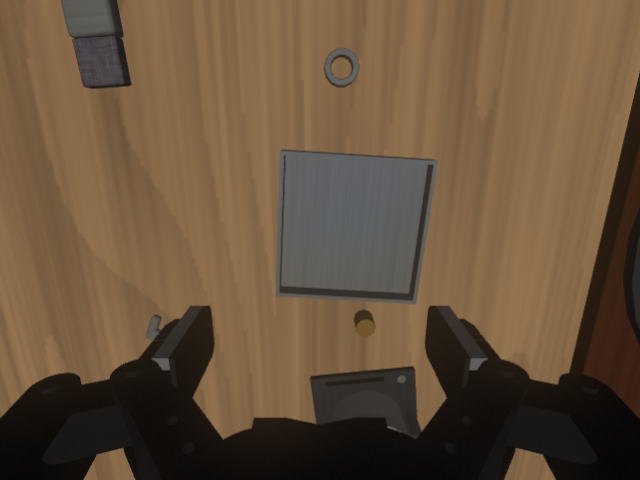

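The wrist picture shows the tray at (357,226), the brass cylinder at (365,323) and the bystander bottle's foot at (365,395). The move was refused, so I'll try again with every key in each row.

```bash
python3 -m pendant '[{"tx":1,"ty":0,"tz":-0.7,"ax":0,"ay":0,"az":0,"fingers":1},{"tx":1,"ty":0,"tz":-0.7,"ax":0,"ay":0,"az":0,"fingers":1},{"tx":1,"ty":0,"tz":-0.7,"ax":0,"ay":0,"az":0,"fingers":1},{"tx":1,"ty":0,"tz":-0.5,"ax":0,"ay":0,"az":0,"fingers":1},{"tx":1,"ty":0,"tz":-0.5,"ax":0,"ay":0,"az":0,"fingers":1},{"tx":1,"ty":0,"tz":0,"ax":0,"ay":0,"az":0,"fingers":1},{"tx":0,"ty":0,"tz":0,"ax":0,"ay":0,"az":-0.14,"fingers":1},{"tx":0,"ty":0,"tz":0,"ax":0,"ay":0,"az":-0.14,"fingers":1},{"tx":0,"ty":0,"tz":0,"ax":0,"ay":0,"az":-0.14,"fingers":1},{"tx":0,"ty":0,"tz":0,"ax":0,"ay":0,"az":0,"fingers":1}]' 40
python3 - <<'E'
from bench import env
import cv2
s=env.read_state();print(s["t"],s["qpos"],s["tcp_pos"],s["tool_rot"])
cv2.imwrite("pics/w2.png",env.read_camera("wrist")["img"][:,:,::-1])
E
```

```text
t: 2.05
tcp_pos: [500.3, 188.0, 327.4]
tool_rot: [-0.001, 0.534, 0.846, 0.001]
ft_force: [-0.1, -0.0, -1.3]
finger_gap: 85.3
2.05 [0.35846816 0.29479329 0.3243217  1.60008602 0.00177423 1.48412687] [500.25549141 187.99824446 327.37287785] [-6.34297517e-04  5.33580949e-01  8.45748526e-01  6.31574504e-04]
```

View pics/w2.png

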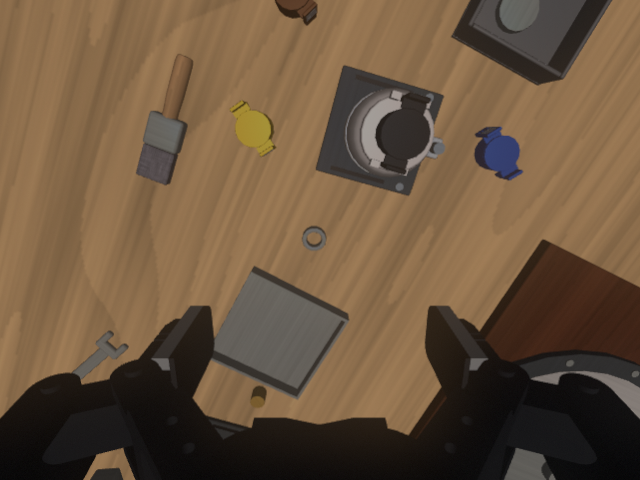

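```bash
python3 - <<'E'
from bench import env
from h import *
c=env.read_camera("wrist");a=c["img"][55:205,305:455,::-1]
cv2.imwrite("pics/w2c.png",cv2.convertScaleAbs(cv2.resize(a,None,fx=4,fy=4,interpolation=cv2.INTER_CUBIC),alpha=1.8,beta=30))
print([(round(d["p"],2),d["at"]) for d in env.pinpoint("wrist","cap")],[(round(d["p"],2),d["at"]) for d in env.pinpoint("wrist","bottle")])
print(c["extrinsics"])
th=np.deg2rad(10);u=np.array([-np.sin(th),np.cos(th)])
C=np.array([531.2,285])
for z,r in((163,31),(163,27),(163,-27),(163,-31),(125,0)):
  print(z,r,proj(c,np.r_[C+u*r,z]))
E
```

```text
[(0.86, [152.3, 487.6]), (0.61, [133.5, 396.7]), (0.6, [128.8, 259.6])] [(0.77, [131.1, 376.2])]
[[ 9.03738701e-01  4.09635559e-01  1.24318419e-01  4.68261926e+02]
 [ 4.28084310e-01 -8.64499056e-01 -2.63410717e-01  2.54439209e+02]
 [-4.29240964e-04  2.91273224e-01 -9.56639809e-01  4.70559403e+02]
 [ 0.00000000e+00  0.00000000e+00  0.00000000e+00  1.00000000e+00]]
163 31 [[419.04623842  90.46567654]]
163 27 [[417.31261266  95.74388396]]
163 -27 [[395.15569587 163.18821637]]
163 -31 [[393.60174548 167.91732394]]
125 0 [[396.42265867 130.4212444 ]]
```

View pics/w2c.png

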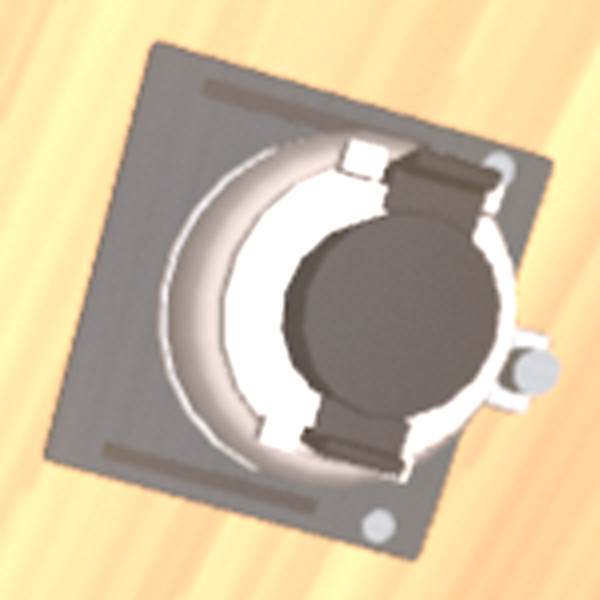

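The tabbed black cap is at (405,132) in the wrist view. It sits about (532,283.5), and the cap yaw looks like 7–8°. Next I go above it and align.

```bash
python3 -m pendant '[{"tx":0.8,"ty":0.77,"tz":0,"ax":0,"ay":0,"az":0,"fingers":1},{"tx":0.8,"ty":0.77,"tz":0,"ax":0,"ay":0,"az":0,"fingers":1},{"tx":0.8,"ty":0.77,"tz":0,"ax":0,"ay":0,"az":0,"fingers":1},{"tx":0,"ty":0,"tz":0.3,"ax":0,"ay":0,"az":-0.135,"fingers":1},{"tx":0,"ty":0,"tz":0.3,"ax":0,"ay":0,"az":-0.135,"fingers":1},{"tx":0,"ty":0,"tz":0.3,"ax":0,"ay":0,"az":-0.135,"fingers":1},{"tx":0,"ty":0,"tz":0.3,"ax":0,"ay":0,"az":-0.135,"fingers":1},{"tx":0,"ty":0,"tz":0.3,"ax":0,"ay":0,"az":-0.135,"fingers":1},{"tx":0,"ty":0,"tz":0.3,"ax":0,"ay":0,"az":-0.135,"fingers":1},{"tx":0,"ty":0,"tz":0.3,"ax":0,"ay":0,"az":-0.135,"fingers":1},{"tx":0,"ty":0,"tz":0.3,"ax":0,"ay":0,"az":-0.135,"fingers":1},{"tx":0,"ty":0,"tz":0,"ax":0,"ay":0,"az":-0.135,"fingers":1},{"tx":0,"ty":0,"tz":0,"ax":0,"ay":0,"az":0,"fingers":1}]' 40
cat > look.py <<'E'
import sys
from bench import env
from h import *
s=env.read_state();print(s["t"],s["qpos"].round(3),s["tcp_pos"].round(1),s["tool_rot"].round(4),"yawx",np.rad2deg(2*np.arctan2(s["tool_rot"][2],s["tool_rot"][1])),s["ft_force"].round(1),s["wrist_torque"].round(2),s["finger_gap"])
c=env.read_camera(sys.argv[1]);cv2.imwrite("pics/"+sys.argv[2]+".png",cv2.convertScaleAbs(c["img"][:,:,::-1],alpha=1.6,beta=20))
E
python3 look.py wrist w3
```

```text
t: 3.55
tcp_pos: [534.8, 282.9, 250.7]
tool_rot: [-0.001, -0.084, 0.996, 0.0]
ft_force: [-0.2, -0.2, 0.2]
finger_gap: 85.2
3.55 [4.860e-01 4.520e-01 3.570e-01 1.478e+00 1.000e-03 3.190e-01] [534.8 282.9 250.7] [-1.000e-03 -8.360e-02  9.965e-01  2.000e-04] yawx 189.59375399472805 [-0.2 -0.2  0.2] [0.01 0.03 0.01] 85.20221742937046
```

View pics/w3.png

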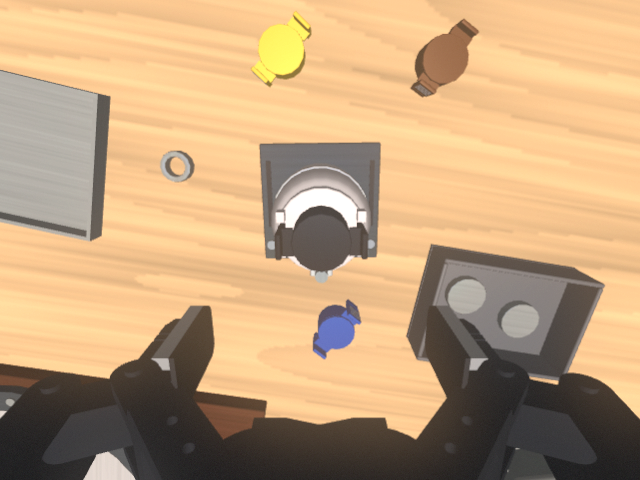

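```bash
python3 - <<'E'
from bench import env
from h import *
c=env.read_camera("wrist");a=c["img"][130:290,240:400,::-1]
cv2.imwrite("pics/w3c.png",cv2.convertScaleAbs(cv2.resize(a,None,fx=3.75,fy=3.75,interpolation=cv2.INTER_CUBIC),alpha=2.2,beta=30))
th=np.deg2rad(9.6);u=np.array([-np.sin(th),np.cos(th)])
for C in ([534.8,282.9],[532,283.5]):
 for z,r in((163,29),(163,-29),(155,0)):
  q=proj(c,np.r_[C+u*r,z])[0];print(z,r,q,(q-[240,130]+.4)*3.75)
E
```

```text
163 29 [363.91584794 248.69461472] [466.18442978 446.6048052 ]
163 -29 [276.84187946 248.89896284] [139.65704798 447.37111066]
155 0 [320.34000186 245.21654901] [302.77500698 433.56205881]
163 29 [365.64285507 244.87633097] [472.6607065  432.28624115]
163 -29 [278.29048059 245.08222888] [145.08930223 433.05835832]
155 0 [321.87908231 241.50502548] [308.54655865 419.64384554]
```

View pics/w3c.png

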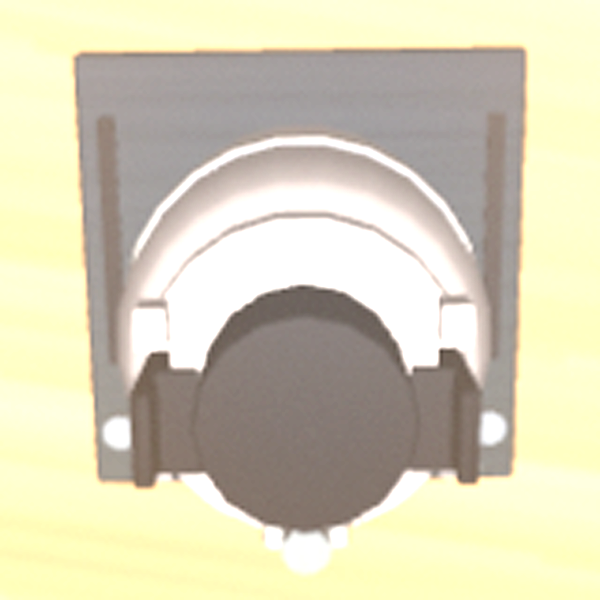

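The cap axis measures (532.1,283.0) from the wrist camera, in agreement with the scene/side triangulation. Yaw is ≈10.3° and the tops are at ≈163 mm. I'll correct for that and descend.

```bash
python3 -m pendant '[{"tx":0.088,"ty":0.018,"tz":0,"ax":0,"ay":0,"az":-0.012,"fingers":1},{"tx":0,"ty":0,"tz":0.6,"ax":0,"ay":0,"az":0,"fingers":1},{"tx":0,"ty":0,"tz":0.6,"ax":0,"ay":0,"az":0,"fingers":1},{"tx":0,"ty":0,"tz":0.6,"ax":0,"ay":0,"az":0,"fingers":1},{"tx":0,"ty":0,"tz":0.4,"ax":0,"ay":0,"az":0,"fingers":1},{"tx":0,"ty":0,"tz":0,"ax":0,"ay":0,"az":0,"fingers":1},{"tx":0,"ty":0,"tz":0,"ax":0,"ay":0,"az":0,"fingers":1}]' 40
python3 look.py wrist w4
```

```text
t: 4.35
tcp_pos: [533.1, 283.9, 186.2]
tool_rot: [0.002, -0.084, 0.996, 0.002]
ft_force: [0.9, -0.3, 0.5]
finger_gap: 85.4
4.35 [4.890e-01 4.650e-01 2.110e-01 1.312e+00 1.000e-03 3.210e-01] [533.1 283.9 186.2] [ 0.0021 -0.0838  0.9965  0.0016] yawx 189.6098245917948 [ 0.9 -0.3  0.5] [-0.06 -0.03  0.  ] 85.35173810727272
```

View pics/w4.png

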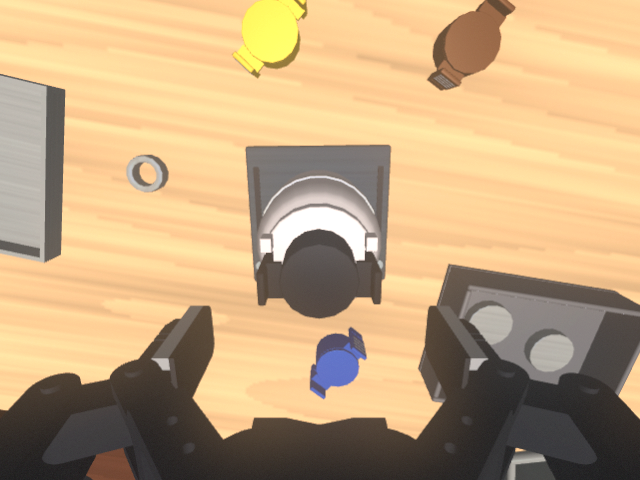

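```bash
python3 - <<'E'
from bench import env
from h import *
for _ in range(2): print(env.read_state()["tcp_pos"].round(1))
c=env.read_camera("wrist");a=c["img"][215:335,240:400,::-1]
cv2.imwrite("pics/w4c.png",cv2.convertScaleAbs(cv2.resize(a,None,fx=5,fy=5,interpolation=cv2.INTER_CUBIC),alpha=2.2,beta=30))
th=np.deg2rad(9.6);u=np.array([-np.sin(th),np.cos(th)])
for C in ([533.1,283.9],[532.1,283.]):
 for z,r in((163,29),(163,-29)):
  q=proj(c,np.r_[C+u*r,z])[0];print(z,r,q,(q-[240,215]+.4)*5)
E
```

```text
[533.1 284.  186.3]
[533.1 284.  186.3]
163 29 [378.82255578 288.13904328] [696.1127789 367.6952164]
163 -29 [262.09022066 288.24502539] [112.45110328 368.22512696]
163 29 [377.48209903 286.03927272] [689.41049513 357.19636359]
163 -29 [260.5298066  286.14370681] [104.64903302 357.71853405]
```

View pics/w4c.png

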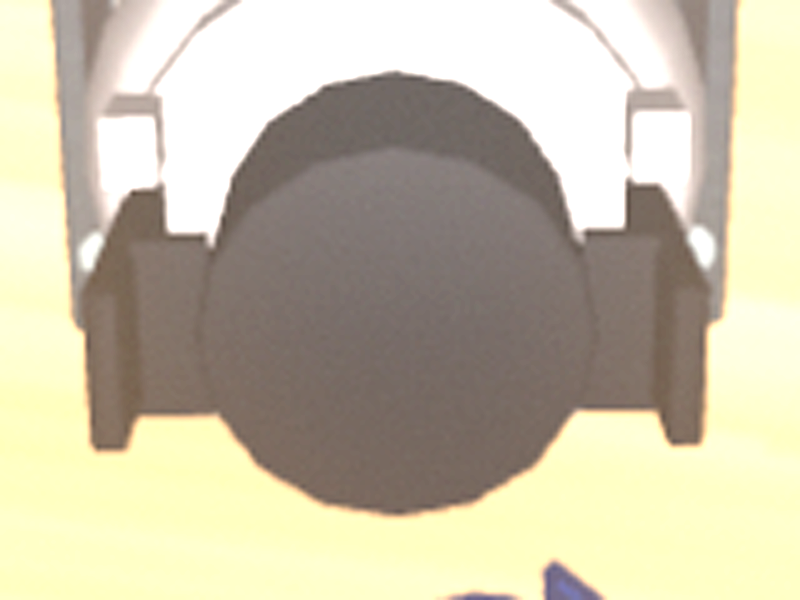

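The tab tops are centred within about 0.5 mm of the jaw axis. I'll go down to TCP z≈136.

```bash
python3 -m pendant '[{"tx":0,"ty":-0.02,"tz":0,"ax":0,"ay":0,"az":-0.02,"fingers":1},{"tx":0,"ty":0,"tz":0.4,"ax":0,"ay":0,"az":0,"fingers":1},{"tx":0,"ty":0,"tz":0.4,"ax":0,"ay":0,"az":0,"fingers":1},{"tx":0,"ty":0,"tz":0.4,"ax":0,"ay":0,"az":0,"fingers":1},{"tx":0,"ty":0,"tz":0.35,"ax":0,"ay":0,"az":0,"fingers":1},{"tx":0,"ty":0,"tz":0.1,"ax":0,"ay":0,"az":0,"fingers":1},{"tx":0,"ty":0,"tz":0,"ax":0,"ay":0,"az":0,"fingers":1},{"tx":0,"ty":0,"tz":0,"ax":0,"ay":0,"az":0,"fingers":1}]' 40
python3 look.py wrist w5
```

```text
t: 5.25
tcp_pos: [534.0, 283.7, 133.2]
tool_rot: [0.003, -0.095, 0.995, 0.002]
ft_force: [-0.1, 0.7, -0.3]
finger_gap: 85.2
5.25 [4.880e-01 4.970e-01 1.200e-01 1.188e+00 1.000e-03 2.980e-01] [534.  283.7 133.2] [ 0.0028 -0.095   0.9955  0.0019] yawx 190.90169717111314 [-0.1  0.7 -0.3] [-0.01  0.07  0.02] 85.24944569831867
```

View pics/w5.png

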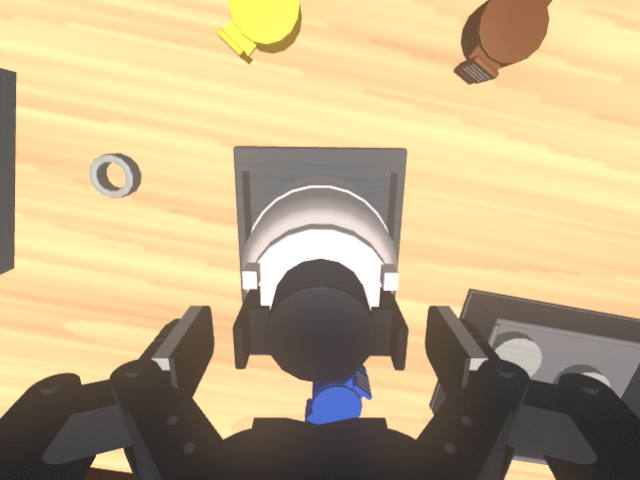

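```bash
python3 -m pendant '[{"tx":0.03,"ty":0,"tz":-0.08,"ax":0,"ay":0,"az":0,"fingers":1},{"tx":0,"ty":0,"tz":0,"ax":0,"ay":0,"az":0,"fingers":-1},{"tx":0,"ty":0,"tz":0,"ax":0,"ay":0,"az":0,"fingers":-1},{"tx":0,"ty":0,"tz":0,"ax":0,"ay":0,"az":0,"fingers":-1},{"tx":0,"ty":0,"tz":0,"ax":0,"ay":0,"az":0,"fingers":-1},{"tx":0,"ty":0,"tz":0,"ax":0,"ay":0,"az":0,"fingers":-1},{"tx":0,"ty":0,"tz":0,"ax":0,"ay":0,"az":0,"fingers":-1}]' 40
python3 look.py wrist w6
```

```text
t: 6.0
tcp_pos: [534.7, 284.4, 139.8]
tool_rot: [0.006, -0.095, 0.995, 0.003]
ft_force: [-0.3, -0.8, -1.0]
finger_gap: 47.8
6.0 [4.880e-01 4.890e-01 1.260e-01 1.194e+00 1.000e-03 2.980e-01] [534.7 284.4 139.8] [ 0.0059 -0.095   0.9955  0.003 ] yawx 190.89738526197948 [-0.3 -0.8 -1. ] [-0.05  0.01 -0.05] 47.782981815112144
```

View pics/w6.png

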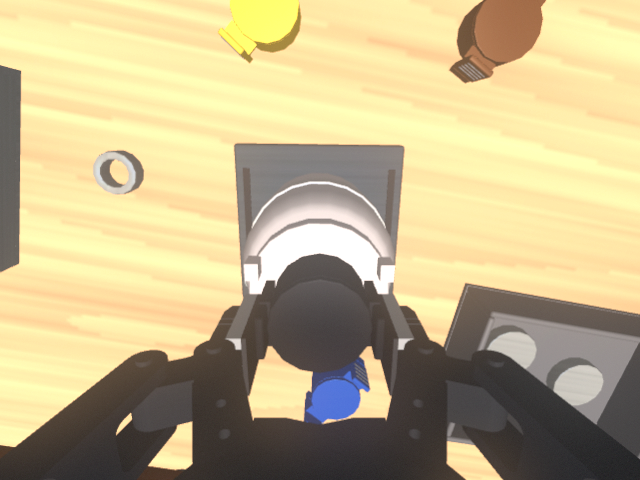

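The jaws have closed on both tabs and the gap is 47.8 mm, which counts as squeezed. The TCP has crept up, so I'll check for drift before turning.

```bash
python3 -m pendant '[{"tx":0,"ty":0,"tz":0.03,"ax":0,"ay":0,"az":0,"fingers":-1}]'; python3 -m pendant '[{"tx":0,"ty":0,"tz":0.03,"ax":0,"ay":0,"az":0,"fingers":-1}]'; python3 -m pendant '[{"tx":0,"ty":0,"tz":0.03,"ax":0,"ay":0,"az":0,"fingers":-1}]'
```

```text
t: 6.15
tcp_pos: [534.7, 284.4, 139.1]
tool_rot: [0.006, -0.095, 0.995, 0.003]
ft_force: [-2.3, -1.4, 6.8]
finger_gap: 47.6
t: 6.25
tcp_pos: [534.8, 284.3, 139.0]
tool_rot: [0.006, -0.095, 0.995, 0.003]
ft_force: [-2.4, -1.9, 8.0]
finger_gap: 47.7
t: 6.35
tcp_pos: [534.8, 284.4, 139.1]
tool_rot: [0.006, -0.095, 0.995, 0.003]
ft_force: [-1.5, -0.9, 4.5]
finger_gap: 47.7
```

```bash
python3 -m pendant '[{"tx":0.02,"ty":0,"tz":0.02,"ax":0,"ay":0,"az":-0.12,"fingers":-1},{"tx":0.02,"ty":0,"tz":0.02,"ax":0,"ay":0,"az":-0.12,"fingers":-1},{"tx":0.01,"ty":0,"tz":0.02,"ax":0,"ay":0,"az":-0.12,"fingers":-1}]' 40
python3 look.py wrist w7
```

```text
t: 6.65
tcp_pos: [533.8, 285.3, 139.1]
tool_rot: [0.008, -0.287, 0.958, 0.003]
ft_force: [-1.3, 0.8, 3.6]
finger_gap: 47.3
6.65 [ 0.489  0.485  0.117  1.186  0.003 -0.092] [533.8 285.3 139.1] [ 0.0084 -0.2866  0.958   0.0032] yawx 213.30927656397682 [-1.3  0.8  3.6] [ 0.09  0.29 -0.08] 47.300592259142576
```

View pics/w7.png

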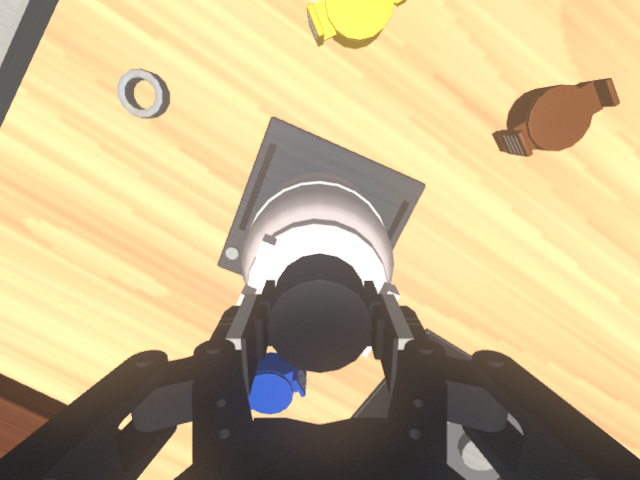

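The foot has rotated in view while the tabs stay in the jaws, and the torque is small, so the cap is turning. I'll continue to about 88°.

```bash
python3 -m pendant '[{"tx":0,"ty":0,"tz":0.02,"ax":0,"ay":0,"az":-0.12,"fingers":-1},{"tx":0,"ty":0,"tz":0.02,"ax":0,"ay":0,"az":-0.12,"fingers":-1},{"tx":0,"ty":0,"tz":0.02,"ax":0,"ay":0,"az":-0.12,"fingers":-1},{"tx":0,"ty":0,"tz":0.02,"ax":0,"ay":0,"az":-0.12,"fingers":-1},{"tx":0,"ty":0,"tz":0.02,"ax":0,"ay":0,"az":-0.12,"fingers":-1},{"tx":0,"ty":0,"tz":0.02,"ax":0,"ay":0,"az":-0.12,"fingers":-1},{"tx":0,"ty":0,"tz":0.02,"ax":0,"ay":0,"az":-0.12,"fingers":-1},{"tx":0,"ty":0,"tz":0.02,"ax":0,"ay":0,"az":-0.12,"fingers":-1},{"tx":0,"ty":0,"tz":0.02,"ax":0,"ay":0,"az":-0.05,"fingers":-1},{"tx":0,"ty":0,"tz":0.02,"ax":0,"ay":0,"az":0,"fingers":-1}]' 40
python3 look.py wrist w8
```

```text
t: 7.7
tcp_pos: [532.3, 285.8, 139.2]
tool_rot: [-0.01, 0.739, -0.674, 0.001]
ft_force: [-2.1, -0.6, 4.3]
finger_gap: 47.7
7.7 [ 0.49   0.481  0.112  1.182  0.005 -1.172] [532.3 285.8 139.2] [-0.01    0.7388 -0.6738  0.0011] yawx -84.72784296108661 [-2.1 -0.6  4.3] [-0.22  0.36  0.02] 47.686130965894314
```

View pics/w8.png

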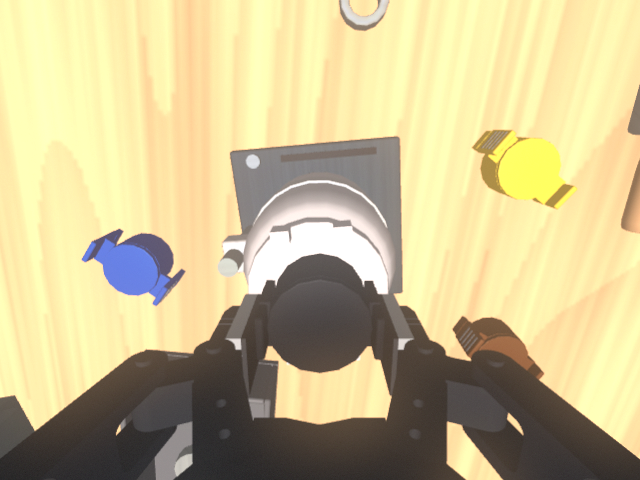

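The turn is now ≈85°. I'll lift straight up, gently first.

```bash
python3 -m pendant '[{"tx":0,"ty":0,"tz":-0.2,"ax":0,"ay":0,"az":0,"fingers":-1},{"tx":0,"ty":0,"tz":-0.2,"ax":0,"ay":0,"az":0,"fingers":-1}]' 40
python3 -m pendant '[{"tx":0,"ty":0,"tz":-0.3,"ax":0,"ay":0,"az":0,"fingers":-1},{"tx":0,"ty":0,"tz":-0.3,"ax":0,"ay":0,"az":0,"fingers":-1},{"tx":0,"ty":0,"tz":-0.4,"ax":0,"ay":0,"az":0,"fingers":-1},{"tx":0,"ty":0,"tz":-0.4,"ax":0,"ay":0,"az":0,"fingers":-1},{"tx":0,"ty":0,"tz":-0.4,"ax":0,"ay":0,"az":0,"fingers":-1},{"tx":0,"ty":0,"tz":0,"ax":0,"ay":0,"az":0,"fingers":-1}]' 40
python3 look.py side s9
```

```text
t: 7.95
tcp_pos: [531.8, 285.1, 150.0]
tool_rot: [-0.009, 0.737, -0.675, 0.001]
ft_force: [-0.1, -0.6, -1.2]
finger_gap: 47.5
t: 8.55
tcp_pos: [531.6, 284.9, 210.0]
tool_rot: [-0.01, 0.737, -0.676, 0.001]
ft_force: [0.9, 0.8, -0.7]
finger_gap: 47.3
8.55 [ 0.49   0.441  0.236  1.346  0.004 -1.167] [531.6 284.9 210. ] [-0.0098  0.7367 -0.6761  0.0011] yawx -85.08928637372529 [ 0.9  0.8 -0.7] [0.04 0.   0.03] 47.26294940642971
```

View pics/s9.png

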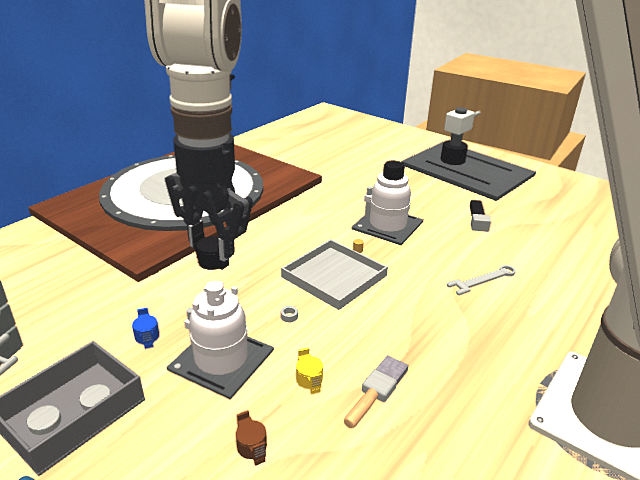

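The cap is off, held in the jaws at side (213,250), and the neck is bare at (215,290). I'll check the bystander's clearance to the tray.

```bash
python3 - <<'E'
from bench import env
from h import *
S=env.read_camera("scene");D=env.read_camera("side");W=env.read_camera("wrist")
print(tri([(S,(138,266)),(D,(394,167))]))
print("cam",W["extrinsics"][:3,3],env.read_state()["tcp_pos"])
E
```

```text
(array([ 555.2573731 , -261.92933317,  145.3550434 ]), [np.float64(0.2963085635156418), np.float64(0.2963085635156461)])
cam [535.15623858 207.65385521 349.39410691] [530.1382982  284.06717428 206.53663295]
```

```bash
python3 -m pendant '[{"tx":0.6,"ty":0.05,"tz":0,"ax":-0.015,"ay":0.011,"az":0,"fingers":-1},{"tx":0.8,"ty":0.07,"tz":0,"ax":0,"ay":0,"az":0,"fingers":-1},{"tx":0.8,"ty":0.07,"tz":0,"ax":0,"ay":0,"az":0,"fingers":-1},{"tx":0.8,"ty":0.07,"tz":0,"ax":0,"ay":0,"az":0,"fingers":-1},{"tx":0.8,"ty":0.07,"tz":0,"ax":0,"ay":0,"az":0,"fingers":-1},{"tx":0.8,"ty":0.07,"tz":0,"ax":0,"ay":0,"az":0,"fingers":-1},{"tx":0.8,"ty":0.07,"tz":0,"ax":0,"ay":0,"az":0,"fingers":-1},{"tx":0.8,"ty":0.07,"tz":0,"ax":0,"ay":0,"az":0,"fingers":-1},{"tx":0.8,"ty":0.07,"tz":0,"ax":0,"ay":0,"az":0,"fingers":-1},{"tx":0.8,"ty":0.07,"tz":0,"ax":0,"ay":0,"az":0,"fingers":-1},{"tx":0.8,"ty":0.07,"tz":0,"ax":0,"ay":0,"az":0,"fingers":-1},{"tx":0.6,"ty":0.05,"tz":0,"ax":0,"ay":0,"az":0,"fingers":-1},{"tx":0,"ty":0,"tz":0,"ax":0,"ay":0,"az":0,"fingers":-1},{"tx":0,"ty":0,"tz":0,"ax":0,"ay":0,"az":0,"fingers":-1}]' 40
python3 look.py side s10; python3 look.py wrist w10
```

```text
t: 10.15
tcp_pos: [520.0, -17.7, 198.2]
tool_rot: [0.018, 0.735, -0.678, -0.008]
ft_force: [-0.0, 0.0, -0.9]
finger_gap: 47.5
10.15 [-0.024  0.325  0.032  1.313 -0.017 -1.674] [520.  -17.7 198.2] [ 0.0182  0.7346 -0.6783 -0.0077] yawx -85.43716508271672 [-0.   0.  -0.9] [ 0.07 -0.07  0.02] 47.49112736924464
10.2 [-0.023  0.325  0.032  1.313 -0.018 -1.674] [520.  -17.5 198.2] [ 0.0183  0.7347 -0.6781 -0.0076] yawx -85.40995181616218 [-1.1  0.1 -0.7] [-0.04 -0.02  0.01] 47.77156684347231
```

View pics/s10.png

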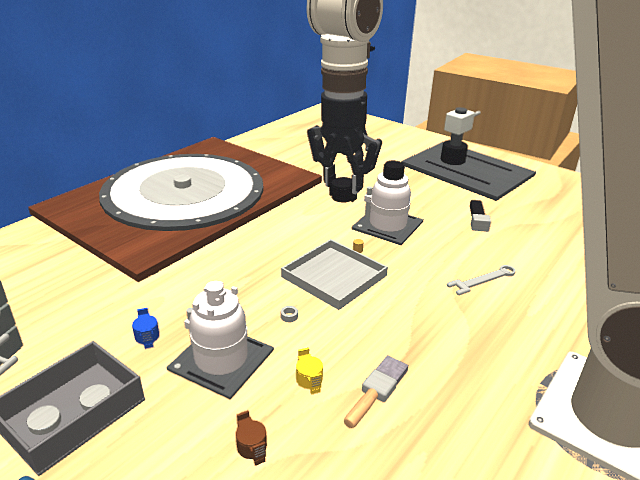

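View pics/w10.png

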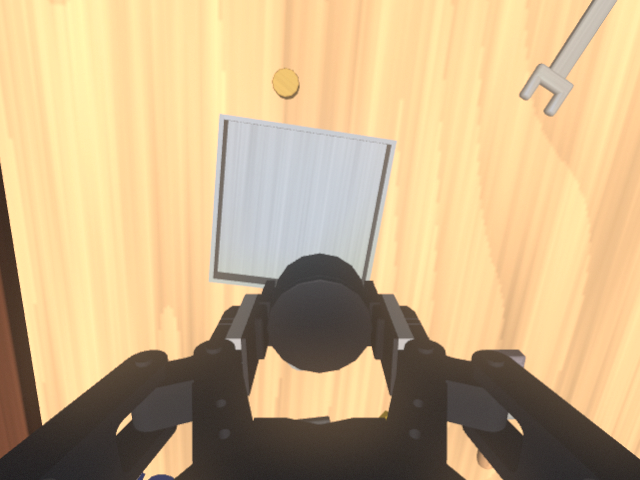

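Triangulation puts the bystander's cap at y≈-262, clear of the arm at the tray. The cap is held at (320,315) in the wrist view, with the tray at (300,200). I'll correct tilt and position and begin lowering.

```bash
python3 - <<'E'
from bench import env
from h import *
c=env.read_camera("wrist")
p=[onz(c,q,20)[:2].round(1) for q in((220,116),(395,142),(211,281))];print(p,(p[1]+p[2])/2)
E
python3 -m pendant '[{"tx":-0.05,"ty":-0.39,"tz":0,"ax":0.035,"ay":-0.013,"az":0,"fingers":-1},{"tx":0,"ty":0,"tz":0.5,"ax":0,"ay":0,"az":0,"fingers":-1},{"tx":0,"ty":0,"tz":0.6,"ax":0,"ay":0,"az":0,"fingers":-1},{"tx":0,"ty":0,"tz":0.6,"ax":0,"ay":0,"az":0,"fingers":-1},{"tx":0,"ty":0,"tz":0.6,"ax":0,"ay":0,"az":0,"fingers":-1},{"tx":0,"ty":0,"tz":0.6,"ax":0,"ay":0,"az":0,"fingers":-1},{"tx":0,"ty":0,"tz":0.6,"ax":0,"ay":0,"az":0,"fingers":-1},{"tx":0,"ty":0,"tz":0,"ax":0,"ay":0,"az":0,"fingers":-1},{"tx":0,"ty":0,"tz":0,"ax":0,"ay":0,"az":0,"fingers":-1}]' 40
python3 look.py side s11; python3 look.py wrist w11
```

```text
[array([ 602.7, -100.1]), array([453.8, -91.1]), array([610.3,  48. ])] [532.05 -21.55]
t: 11.2
tcp_pos: [533.9, -5.2, 90.8]
tool_rot: [-0.002, 0.741, -0.672, 0.001]
ft_force: [0.4, 0.1, -1.5]
finger_gap: 47.5
11.2 [-0.011  0.406 -0.146  1.015  0.002 -1.679] [533.9  -5.2  90.8] [-0.0022  0.7405 -0.672   0.0009] yawx -84.44949292195344 [ 0.4  0.1 -1.5] [-0.02 -0.05  0.01] 47.53701884306056
11.25 [-0.011  0.405 -0.146  1.015  0.002 -1.679] [533.7  -5.2  90.8] [-0.0021  0.7405 -0.6721  0.0008] yawx -84.45477350247903 [-0.9  0.5 -0.3] [ 0.05  0.04 -0.  ] 47.42785441922579
```

View pics/s11.png

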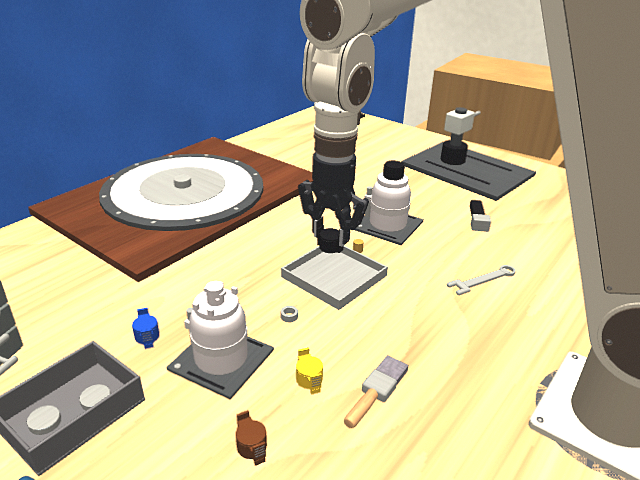

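View pics/w11.png

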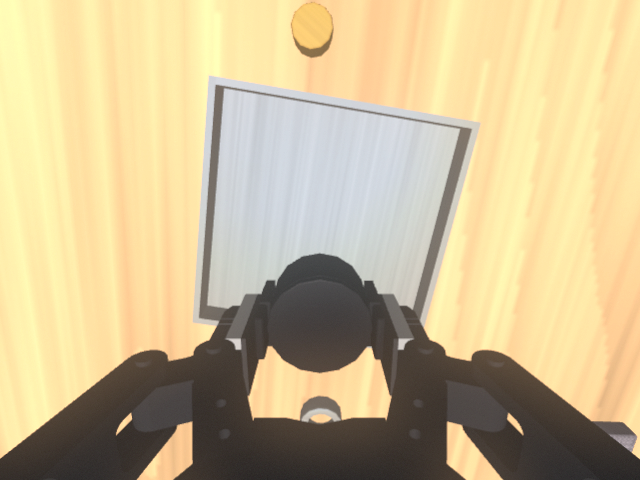

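```bash
python3 -m pendant '[{"tx":0.4,"ty":0.03,"tz":0,"ax":0,"ay":0,"az":0,"fingers":-1},{"tx":0,"ty":0,"tz":0.4,"ax":0,"ay":0,"az":0,"fingers":-1},{"tx":0,"ty":0,"tz":0.5,"ax":0,"ay":0,"az":0,"fingers":-1},{"tx":0,"ty":0,"tz":0.5,"ax":0,"ay":0,"az":0,"fingers":-1},{"tx":0,"ty":0,"tz":0.4,"ax":0,"ay":0,"az":0,"fingers":-1},{"tx":0,"ty":0,"tz":0.1,"ax":0,"ay":0,"az":0,"fingers":-1},{"tx":0,"ty":0,"tz":0,"ax":0,"ay":0,"az":0,"fingers":-1},{"tx":0,"ty":0,"tz":0,"ax":0,"ay":0,"az":0,"fingers":-1}]' 40
python3 look.py wrist w12; python3 look.py side s12; python3 - <<'E'
import cv2
a=cv2.imread("pics/s12.png")[200:320,260:420];cv2.imwrite("pics/s12c.png",cv2.resize(a,None,fx=4,fy=4,interpolation=cv2.INTER_CUBIC))
E
```

```text
t: 12.1
tcp_pos: [538.6, -20.5, 34.8]
tool_rot: [-0.006, 0.739, -0.673, 0.005]
ft_force: [-0.2, -0.3, -1.1]
finger_gap: 47.7
12.1 [-0.039  0.472 -0.21   0.874  0.002 -1.704] [538.6 -20.5  34.8] [-0.0056  0.7393 -0.6733  0.0049] yawx -84.64985373611168 [-0.2 -0.3 -1.1] [-0.04  0.05  0.04] 47.69813637294188
12.15 [-0.039  0.472 -0.21   0.874  0.002 -1.704] [538.8 -20.5  34.9] [-0.0057  0.7393 -0.6733  0.005 ] yawx -84.64427396027283 [-0.4 -0.3 -1.3] [ 0.02  0.03 -0.03] 47.671291327117544
```

View pics/s12c.png

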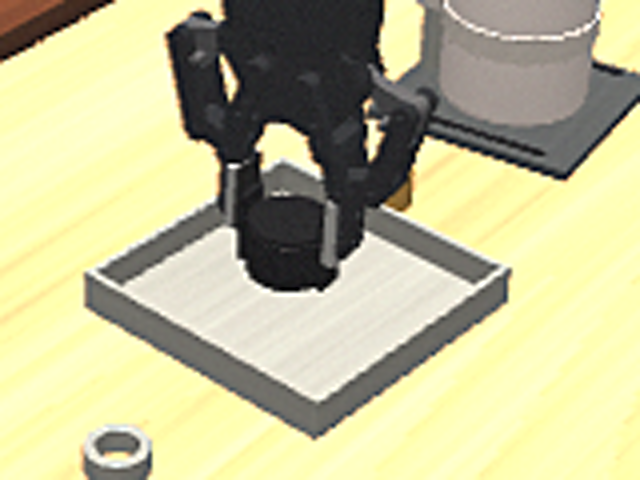

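View pics/w12.png

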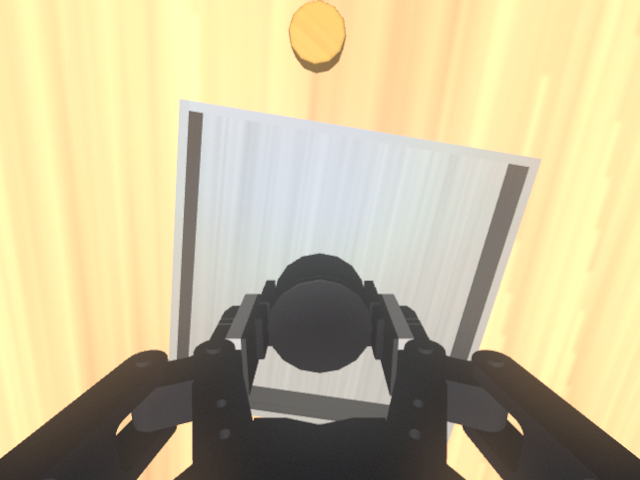

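The cap is over the tray at side crop (292,245). I'll recentre in x, level, and continue down.

```bash
python3 -m pendant '[{"tx":0,"ty":0.18,"tz":0.1,"ax":-0.014,"ay":0,"az":0,"fingers":-1},{"tx":0,"ty":0,"tz":0.15,"ax":0,"ay":0,"az":0,"fingers":-1},{"tx":0,"ty":0,"tz":0.1,"ax":0,"ay":0,"az":0,"fingers":-1},{"tx":0,"ty":0,"tz":0.02,"ax":0,"ay":0,"az":0,"fingers":-1},{"tx":0,"ty":0,"tz":0.02,"ax":0,"ay":0,"az":0,"fingers":-1}]' 40
python3 look.py side s13
```

```text
t: 12.7
tcp_pos: [534.4, -20.9, 23.9]
tool_rot: [-0.001, 0.739, -0.673, 0.001]
ft_force: [1.0, -1.0, -0.4]
finger_gap: 47.6
12.7 [-0.039  0.487 -0.22   0.862  0.    -1.704] [534.4 -20.9  23.9] [-0.0009  0.7395 -0.6732  0.001 ] yawx -84.62453030171305 [ 1.  -1.  -0.4] [-0.01  0.02 -0.01] 47.623371779200205
```

Level and centred. Now I'll make small steps and watch the force.

```bash
for i in 1; do python3 -m pendant '[{"tx":0,"ty":0,"tz":0.08,"ax":0,"ay":0,"az":0,"fingers":-1},{"tx":0,"ty":0,"tz":0.04,"ax":0,"ay":0,"az":0,"fingers":-1}]'; done
python3 -m pendant '[{"tx":0,"ty":0,"tz":0.06,"ax":0,"ay":0,"az":0,"fingers":-1}]'
```

```text
t: 12.95
tcp_pos: [534.5, -20.9, 20.1]
tool_rot: [-0.001, 0.74, -0.673, 0.001]
ft_force: [0.1, 0.6, -2.0]
finger_gap: 47.5
t: 13.05
tcp_pos: [534.6, -20.9, 18.3]
tool_rot: [-0.001, 0.739, -0.673, 0.001]
ft_force: [-0.1, -0.4, -0.1]
finger_gap: 47.2
```

```bash
python3 -m pendant '[{"tx":0,"ty":0,"tz":0.05,"ax":0,"ay":0,"az":0,"fingers":-1}]';python3 -m pendant '[{"tx":0,"ty":0,"tz":0.05,"ax":0,"ay":0,"az":0,"fingers":-1}]'; python3 look.py side s14;  python3 - <<'E'
import cv2
a=cv2.imread("pics/s14.png")[200:320,260:420];cv2.imwrite("pics/s14c.png",cv2.resize(a,None,fx=5,fy=5,interpolation=cv2.INTER_CUBIC))
E
```

```text
t: 13.15
tcp_pos: [534.8, -21.0, 18.0]
tool_rot: [-0.001, 0.739, -0.673, 0.001]
ft_force: [-5.9, 0.1, 18.4]
finger_gap: 47.6
t: 13.25
tcp_pos: [534.8, -21.0, 18.0]
tool_rot: [-0.001, 0.739, -0.673, 0.002]
ft_force: [-4.1, 1.6, 13.5]
finger_gap: 47.3
13.25 [-0.039  0.494 -0.226  0.847  0.    -1.704] [534.8 -21.   18. ] [-0.0013  0.7395 -0.6732  0.0016] yawx -84.62400940671068 [-4.1  1.6 13.5] [0.18 1.32 0.06] 47.34492475056225
```

View pics/s14c.png

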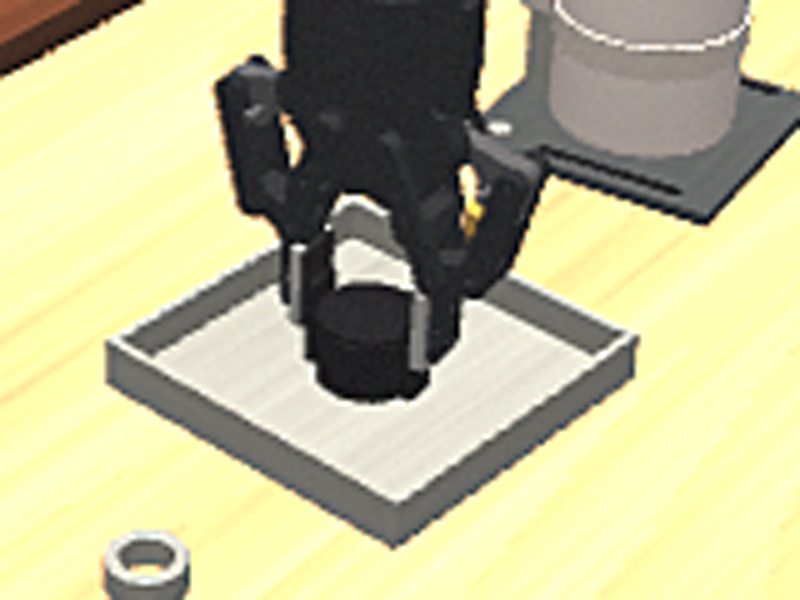

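The force rises to ≈14–18 N at TCP z=18.0, which is the expected floor contact, and the cap stands on the tray floor. I'll release.

```bash
python3 -m pendant '[{"tx":0,"ty":0,"tz":0.01,"ax":0,"ay":0,"az":0,"fingers":0.2},{"tx":0,"ty":0,"tz":0,"ax":0,"ay":0,"az":0,"fingers":0.5},{"tx":0,"ty":0,"tz":0,"ax":0,"ay":0,"az":0,"fingers":0.9},{"tx":0,"ty":0,"tz":0,"ax":0,"ay":0,"az":0,"fingers":0.9},{"tx":0,"ty":0,"tz":0,"ax":0,"ay":0,"az":0,"fingers":0.9},{"tx":0,"ty":0,"tz":0,"ax":0,"ay":0,"az":0,"fingers":0.9}]' 40; python3 look.py wrist w15
```

```text
t: 13.9
tcp_pos: [535.3, -21.1, 18.0]
tool_rot: [-0.002, 0.739, -0.673, 0.002]
ft_force: [0.9, 0.1, 0.2]
finger_gap: 80.9
13.9 [-0.039  0.494 -0.226  0.845  0.    -1.704] [535.3 -21.1  18. ] [-0.0018  0.7395 -0.6732  0.0021] yawx -84.62673391264684 [0.9 0.1 0.2] [0.01 0.   0.03] 80.9224016379241
```

View pics/w15.png

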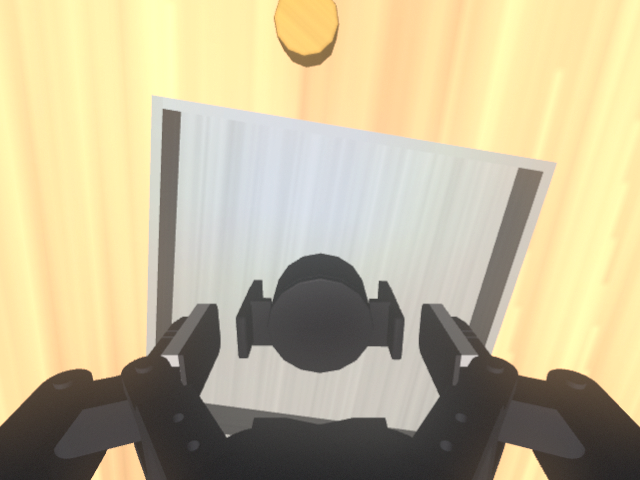

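The tabs have sprung out at (250,320) and (390,320), both pads are clear and the contact force is zero. I'll retreat straight up.

```bash
python3 -m pendant '[{"tx":0,"ty":0,"tz":-0.2,"ax":0,"ay":0,"az":0,"fingers":0.9},{"tx":0,"ty":0,"tz":-0.4,"ax":0,"ay":0,"az":0,"fingers":0.9},{"tx":0,"ty":0,"tz":-0.6,"ax":0,"ay":0,"az":0,"fingers":0.9},{"tx":0,"ty":0,"tz":-0.8,"ax":0,"ay":0,"az":0,"fingers":0.9},{"tx":0,"ty":0,"tz":-0.8,"ax":0,"ay":0,"az":0,"fingers":0.9},{"tx":0,"ty":0,"tz":-0.8,"ax":0,"ay":0,"az":0,"fingers":0.9},{"tx":0,"ty":0,"tz":-0.8,"ax":0,"ay":0,"az":0,"fingers":0.9},{"tx":0,"ty":0,"tz":-0.5,"ax":0,"ay":0,"az":0,"fingers":0.9},{"tx":0,"ty":0,"tz":0,"ax":0,"ay":0,"az":0,"fingers":0.9},{"tx":0,"ty":0,"tz":0,"ax":0,"ay":0,"az":0,"fingers":0.9}]' 40; python3 look.py side s16; python3 look.py scene c16
```

```text
t: 14.95
tcp_pos: [534.8, -21.0, 178.6]
tool_rot: [-0.004, 0.739, -0.673, 0.004]
ft_force: [0.4, -1.0, 0.2]
finger_gap: 81.1
14.95 [-0.039  0.329 -0.014  1.217  0.    -1.704] [534.8 -21.  178.6] [-0.0036  0.7395 -0.6732  0.0043] yawx -84.62867158608347 [ 0.4 -1.   0.2] [-0.03 -0.03  0.06] 81.06328800236935
15.0 [-0.039  0.329 -0.014  1.217  0.    -1.704] [534.9 -21.  178.5] [-0.0036  0.7395 -0.6732  0.0043] yawx -84.62366125201437 [-0.1 -0.3  1. ] [-0.   -0.01  0.  ] 81.08916728836444
```

View pics/s16.png

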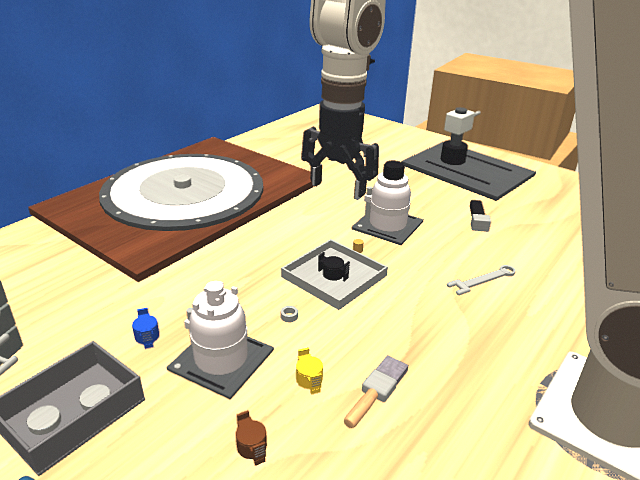

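View pics/c16.png

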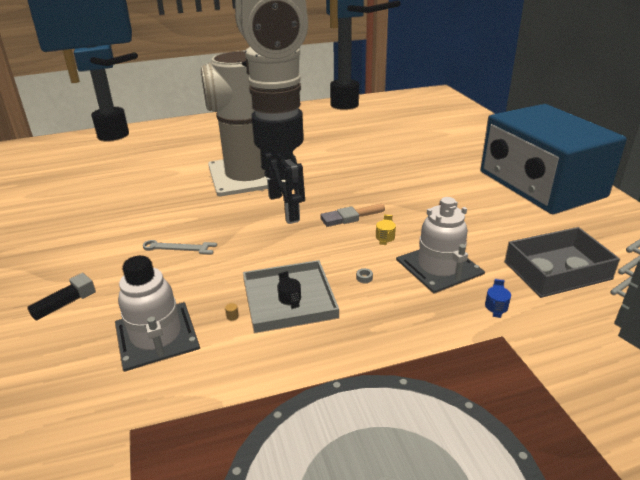

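The cap stands flat and upright in the middle of the tray (side (333,267), scene (289,291)). The bottle's neck is bare, nothing else has moved, and the arm is clear.

```bash
python3 -c "
from bench import env
print(env.finish_job())"
```

```text
the job is handed in; nothing more can be done
None
```

The job is done and handed in at about 15 s of robot time. I squeezed the black tabbed cap (jaw gap about 47.5 mm), turned it about 85° anticlockwise while squeezed, and lifted it straight off. I then lowered it until it touched the tray floor (TCP z = 18.0 mm, at most about 18 N at the readings) and let go.

**Last checks:** the side and scene pictures show the cap standing upright near the middle of the tray with its tabs sprung out. The neck is bare, the look-alikes and the other bottle have not moved, and the arm is about 160 mm clear with no contact force.

**What disagreed:**
- The first move command was refused because some keys were missing from its rows.
- The tool crept up about 4 mm while gripping and tilted up to 2.3° in transit; I levelled it before placing the cap.
- The jaw gap read about 2 mm below the stated 50 mm.
- The tray rim triangulated about 2.5 mm lower than stated.

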